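# Transfer four charged cells to the test rack in reverse order

## Task

Move the four battery cells from the black charging rack to the teal test rack, one per bay, in reverse order counted from the red ends: the cell in the bay next to the charging rack's red end block goes to the test rack's bay farthest from its own red block, and so on, until the cell farthest from red stands next to red. Keep the cells upright, set them down gently rather than dropping them, and leave all four standing on the floor of their bays.

Things in the scene. Friction and masses are not known exactly. Their poses are not given: they have to be found in the camera images.
- charge_rack: Black charging rack, fixed, 212 x 56 mm. Four bays in a row along y, centres at y = -78, -26, 26, 78 mm, x = 0, each 48 x 48 mm inside; floor 6 mm, wall tops 24 mm above the bench. Red block (16 mm thick, 28 high) on the +y end. Origin on the bench under the row's middle, z up. Its -x side has an 18 mm high, 24 mm wide ledge with a coloured tag by each bay. Holds the cells at the start.
- test_rack: Teal test rack, fixed, 212 x 56 mm, a low aluminium strip (10 wide, 14 high) on its +x side. Four bays in a row along y, centres at y = -78, -26, 26, 78 mm, x = 0, each 48 x 48 mm inside; floor 6 mm, wall tops 24 mm above the bench. Red block (16 mm thick, 28 high) on the +y end. Origin on the bench under the row's middle, z up. Empty at the start.
- cell_green: The light green battery cell: a rigid upright cylinder 32 mm in diameter, 70 mm tall with its 2 mm steel cap (16 mm wide) on top, 0.11 to 0.19 kg. Origin: centre of its underside; z up its axis.
- cell_blue: The blue battery cell: a rigid upright cylinder 32 mm in diameter, 70 mm tall with its 2 mm steel cap (16 mm wide) on top, 0.11 to 0.19 kg. Origin: centre of its underside; z up its axis.
- cell_yellow: The yellow battery cell: a rigid upright cylinder 32 mm in diameter, 70 mm tall with its 2 mm steel cap (16 mm wide) on top, 0.11 to 0.19 kg. Origin: centre of its underside; z up its axis.
- cell_white: The white battery cell: a rigid upright cylinder 32 mm in diameter, 70 mm tall with its 2 mm steel cap (16 mm wide) on top, 0.11 to 0.19 kg. Origin: centre of its underside; z up its axis.
- tag_green: The light green tag: a tile 18 x 26 x 6 mm fixed on the ledge of the charging rack, beside the bay in which the light green cell starts (40 mm from that bay's centre towards the rack's -x side). It stays there and shows where that cell came from. Origin: centre of its underside.
- tag_blue: The blue tag: a tile 18 x 26 x 6 mm fixed on the ledge of the charging rack, beside the bay in which the blue cell starts (40 mm from that bay's centre towards the rack's -x side). It stays there and shows where that cell came from. Origin: centre of its underside.
- tag_yellow: The yellow tag: a tile 18 x 26 x 6 mm fixed on the ledge of the charging rack, beside the bay in which the yellow cell starts (40 mm from that bay's centre towards the rack's -x side). It stays there and shows where that cell came from. Origin: centre of its underside.
- tag_white: The white tag: a tile 18 x 26 x 6 mm fixed on the ledge of the charging rack, beside the bay in which the white cell starts (40 mm from that bay's centre towards the rack's -x side). It stays there and shows where that cell came from. Origin: centre of its underside.
There are look-alikes about, which are no part of the job. What is shaped like the cell_blue but pink is not meant.

How it is judged:
By the outcome, as a careful person would: the job done as asked, in the order asked, and still so for the second after the job is handed in, with the robot touching nothing.
It also fails if it takes over 120 s, if anything falls off the work surface, if the arm or the gripper's body presses on something with over 40 N, if the wrist force passes 120 N, or if a joint passes its speed limit or range.

## Robot

A 6-joint arm with a two-finger parallel gripper is mounted at the origin on the work surface. World frame = base frame: x ahead of the robot, y to its left, z up, the work surface at z = 0. Lengths are in mm, angles in rad, forces in N, time in s.
With the tool pointing down it reaches from about 300 to 950 mm from the base axis. Payload 3.1 kg.
Tool frame: the origin (TCP) lies on the centre line of the jaws, within the pads' length; the fingertips stand 25 mm ahead of it and the grasp point (between the pads) lies 6 mm ahead of it; z points along the fingers, y is the line along which they close (so a half turn about z gives the same grasp; the last joint's range is limited). The gripper opens to 85 mm and grips with 20 to 120 N. Pads are 22 mm wide; open, the fingers measure 114 mm over their backs; the gripper's body (76 mm by 85 mm) begins 54 mm behind the grasp point. The pads swing forward as they close: fully open they stand 13 mm farther back than shut.
Start: joints at [-1.415, 0.308, 1.634, -0, 1.2, -0.07], TCP at [139.901, -609.147, 256.272] pointing down, gripper open.
Joint ranges: [-3.06, 3.06], [-0.79, 1.96], [0.05, 2.63], [-1.19, 4.34], [0.05, 2.64], [-2.94, 2.94]. Speed limits (rad/s): [2.79, 2.79, 3.14, 3.14, 3.14, 3.14].

## Interface

Orientations are given as [roll, pitch, yaw] about the fixed x, y, z axes, in that order (R = Rz(yaw) Ry(pitch) Rx(roll)).
In Python, from cell import env gives the robot as it stands. The module is installed in compiled form; this text tells all that it offers.
- The arm moves only by the tool send_rows, never from a script. Its argument "rows" is a list of rows, each an object with "dp": the shift along the tool's x, y, z in units of 40 mm (1.0 is 40 mm), a list of three; "twist": the turn about the tool's z in units of 6 degrees (1.0 is 6 degrees). A call has 1 to 20 rows; each row shifts and turns the commanded pose from where the row before left it, along the tool's axes as they then stand; what a row does not reach is not made up. A row lasts 1/12 s, in which the tool goes at most 41.7 mm and 7.16 degrees, less where a joint would pass 70% of its speed; a pose out of reach is approached as far as the arm can. A call is refused whole if a number of a shift passes 1 or a number of a turn 1, either way. A call with a gripper value outside its range is refused whole. "gripper" is the finger opening in mm, from 0 to 85.4, set as the call begins (left out, the last holds). The fingers move at their own pace and stop on an object; "grip_force" is the grip in N (left out, the last holds). Time passes only in rows, so rows that do not move let the fingers close. It gives the time, the measured TCP pose, the force, the opening and the grip force at its end, in the units of the state.
- env.get_state(): the state, without advancing time (a new reading comes with each control period).
- env.camera(name): name is "scene" or "side" or "wrist"; returns a dict with "image" (480x640x3 uint8, blue, green, red), "depth" (480x640 float32, mm along the optical axis (not along the pixel's ray), 0 where there is no reading), "fx", "fy", "cx", "cy" (pixels), "xyz" and "orientation" of the camera in the world; the wrist camera has in their place "mount" (4x4, takes a point from camera to tool coordinates, whose origin is the TCP and whose axes are the flange's). Camera axes: x right, y up, looking along -z (the intrinsics and any distortion apply to the point x, -y, -z); pixel columns grow to the right and rows downward; lengths in mm; the calibration is good to about 2 mm. A picture is of the moment at which its call begins: read the wrist's pose just before it.
- env.job_done(): hands the job in; it is judged then, once.
Trained networks look in a picture, given as the dict that the camera call returned (one of the last four; its "shot" number tells which), for a name from the list of things; names that differ only in an ending like _2 or _b are one class to them, and where a whole thing is asked for, a point or a joint stands for the part that bears it (a point fixed in the world has none). Each returns a list of dicts, best first, with "conf" (0 to 1); they miss things now and then, are a little off and sometimes report something else, mostly with a low value. They report only what shows in the picture. A call takes as long as a camera call. They do not tell look-alikes from the thing itself.
- env.regions_of(picture, query): "mask" (480x640 bool, what is visible of it) and "point" ([column, row] in pixels, amid what is visible of it).
The state is a dict: "clock": time; "joints": joint angles; "joint_velocities": joint speeds; "tau": joint torques, N m; "position": TCP position; "orientation": TCP orientation; "ft_force": force on the tool from outside, world axes, zero at the start; "moment": the same for the moment, N m; "grip_width": opening from 0.0 (shut) to 1.0 (fully open); "finger_force": force on a finger pad.
Only numpy, scipy, OpenCV 4.12 (cv2) and the standard library are available. Lean on these libraries where they do the work, as an engineer would, in place of code of your own. Each camera call takes 0.05 s, during which the arm holds its last target. There are 200 camera calls.

## Working session

There is one attempt and no reset: what is moved stays moved. The work goes in short steps, Python scripts to look and compute and a tool call to move; the robot and the scene stay as the last step left them, time stands still between calls to the robot, and variables do not carry over. Pictures are saved under pics/ and viewed, at most 14 in all, crops included, and the job is handed in when it is done.

Besides the shell and the picture viewer there is one more tool, called after ">>>" as a command line: name --argument value ..., lists and objects as JSON in quotes. send_rows: Moves the arm, as the interface text tells. Its arguments: {"type":"object","properties":{"rows":{"type":"array"},"gripper":{"type":"number"},"grip_force":{"type":"number"}},"required":["rows"]}

```bash
mkdir -p pics; cat > h.py <<'E'
import numpy as np, cv2
from scipy.spatial.transform import Rotation as R
from cell import env
def pose(c, st=None):
    if 'mount' in c:
        T=np.eye(4);T[:3,:3]=R.from_euler('xyz',st['orientation']).as_matrix();T[:3,3]=st['position']
        return T@np.array(c['mount'])
    T=np.eye(4);o=np.array(c['orientation'])
    T[:3,:3]=R.from_euler('xyz',o).as_matrix() if o.shape==(3,) else o
    T[:3,3]=c['xyz'];return T
def cloud(c,T):
    d=c['depth'];v,u=np.mgrid[0:480,0:640]
    p=np.stack([(u-c['cx'])/c['fx']*d,-(v-c['cy'])/c['fy']*d,-d],-1)
    w=p@T[:3,:3].T+T[:3,3]; w[d==0]=np.nan
    return w
E
python3 - <<'E'
from h import *
st=env.get_state();print(st)
for n in ['scene','side','wrist']:
    c=env.camera(n);print(n,[(k,v) for k,v in c.items() if k not in('image','depth')])
    cv2.imwrite(f'pics/{n}0.png',c['image'])
    w=cloud(c,pose(c,st))
    for q in ['cell_green','cell_blue','cell_yellow','cell_white','tag_green','tag_blue','tag_yellow','tag_white','charge_rack','test_rack']:
        for r in env.regions_of(c,q)[:2]:
            m=r['mask']; p=w[m];p=p[~np.isnan(p[:,0])]
            print(q,round(r['conf'],2),np.round(r['point']),m.sum(),np.round(np.median(p,0)) if len(p) else '',np.round(np.percentile(p[:,2],97)) if len(p) else '')
E
```

```text
{'clock': 0.0, 'joints': array([-1.41468952e+00,  3.09018768e-01,  1.63521251e+00, -1.83959472e-05,
        1.19973168e+00, -6.97051238e-02]), 'joint_velocities': array([ 1.24869474e-03, -4.39328944e-04,  1.83381691e-03,  8.56392881e-04,
       -3.96940155e-05,  8.20419205e-04]), 'tau': array([ 2.34389598e-03, -4.15244865e+01, -2.76661652e+01,  5.55400982e-05,
        1.01752384e-02, -1.41678882e-05]), 'position': array([ 139.7787427 , -608.3610736 ,  255.02610296]), 'orientation': array([-3.13922692e+00, -1.48001509e-04,  2.25818448e-01]), 'ft_force': array([-0.25503184,  0.02043168,  0.44245191]), 'moment': array([-0.04587643, -0.02653215,  0.0053171 ]), 'finger_force': 0.0, 'grip_width': 1.0006999803249694}
scene [('fx', 449.9147898308111), ('fy', 449.9147898308111), ('cx', 326.0056756654006), ('cy', 247.37596502159548), ('xyz', array([699.60316789, 339.74702862, 619.23740987])), ('orientation', array([0.61620909, 0.01042172, 2.67143704])), ('shot', 1)]
cell_green 0.69 [388. 408.] 920 [565. 237.  74.] 78.0
cell_blue 0.83 [433. 288.] 821 [415. 111.  57.] 72.0
cell_blue 0.67 [469. 3
[... 1269 characters left out ...]
g_yellow 0.62 [304. 319.] 139 [507. 199.  24.] 26.0
tag_white 0.74 [271. 367.] 154 [541. 296.  24.] 26.0
charge_rack 0.95 [279. 354.] 3228 [541. 261.  18.] 28.0
test_rack 0.81 [324. 183.] 1988 [ 506. -202.   13.] 27.0
wrist [('fx', 346.7356288644665), ('fy', 346.7356288644665), ('cx', 315.80963791894254), ('cy', 234.57147642361218), ('mount', array([[-9.64478536e-05,  9.54695535e-01,  2.97584319e-01,
         7.55564676e+01],
       [ 9.99999987e-01,  1.31233631e-04, -9.69147478e-05,
         9.07817509e-02],
       [-1.31577148e-04,  2.97584306e-01, -9.54695535e-01,
        -1.17215692e+02],
       [ 0.00000000e+00,  0.00000000e+00,  0.00000000e+00,
         1.00000000e+00]])), ('shot', 3)]
```

View pics/scene0.png

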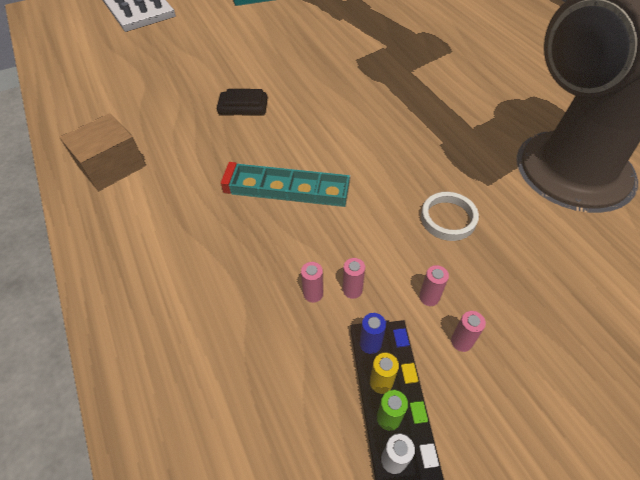

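View pics/side0.png

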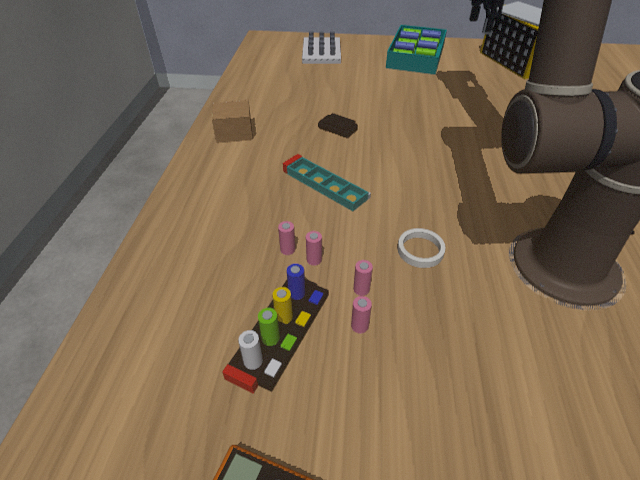

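The scene picture shows the charging rack at pixels (352–442, 322–480) holding blue, yellow, green and white cells. The side view puts its red block beside white (240, 378). The teal rack's red block is at scene pixel (229, 177). So white goes to the far bay and blue goes next to red. I'll move over the test rack for a close look.

>>> send_rows --rows '[{"dp": [0.82, -0.56, 0]}, {"dp": [0.82, -0.56, 0]}, {"dp": [0.82, -0.56, 0]}, {"dp": [0.82, -0.56, 0]}, {"dp": [0.82, -0.56, 0]}, {"dp": [0.82, -0.56, 0]}, {"dp": [0.82, -0.56, 0]}, {"dp": [0.82, -0.56, 0]}, {"dp": [0.82, -0.56, 0]}, {"dp": [0.82, -0.56, 0]}, {"dp": [0.82, -0.56, 0]}, {"dp": [0.82, -0.56, 0]}, {"dp": [0.82, -0.56, 0]}, {"dp": [0.82, -0.56, 0]}, {"dp": [0, 0, 0]}, {"dp": [0, 0, 0]}, {"dp": [0, 0, 0]}]'

```text
validation failed for argument at $.ro...
```

```bash
cat > look.py <<'E'
from h import *
import sys
st=env.get_state();c=env.camera('wrist');T=pose(c,st);w=cloud(c,T)
np.savez(sys.argv[1],w=w,img=c['image'],T=T)
cv2.imwrite(f'pics/{sys.argv[1]}.png',c['image'])
print(st['clock'],st['position'],st['orientation'],st['grip_width'])
for q in sys.argv[2:]:
    for r in env.regions_of(c,q)[:3]:
        m=r['mask']; p=w[m];p=p[~np.isnan(p[:,0])]
        if not len(p): continue
        z=np.percentile(p[:,2],97); t=p[p[:,2]>z-8][:,:2].astype(np.float32)
        print(q,round(r['conf'],2),np.round(r['point']),m.sum(),np.round(np.median(p,0)),'top',round(z,1),np.round(np.array(cv2.minAreaRect(t)[0]),1),cv2.minAreaRect(t)[1:])
E
python3 look.py w1 test_rack charge_rack cell_blue cell_green cell_yellow cell_white
```

```text
1.65 [ 139.87827961 -609.16565897  256.30390624] [3.14154854e+00 5.51569139e-06 2.25748918e-01] 0.9991232961460749
```

View pics/w1.png

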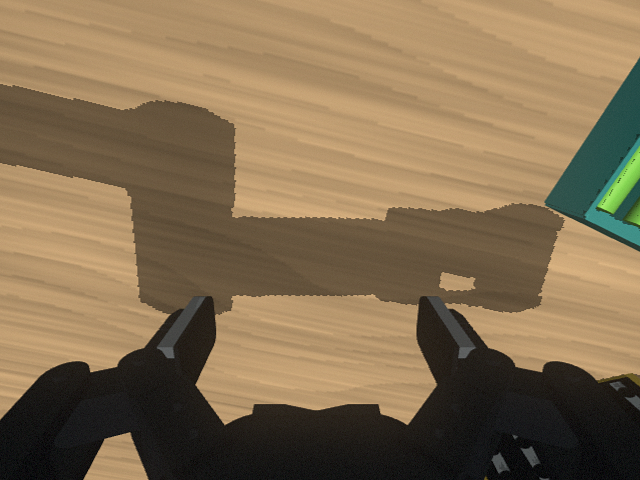

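The move was refused, apparently because rows need "twist", so this picture only shows bench and shadow. I'll resend.

>>> send_rows --rows '[{"dp": [0.82, -0.56, 0], "twist": 0}, {"dp": [0.82, -0.56, 0], "twist": 0}, {"dp": [0.82, -0.56, 0], "twist": 0}, {"dp": [0.82, -0.56, 0], "twist": 0}, {"dp": [0.82, -0.56, 0], "twist": 0}, {"dp": [0.82, -0.56, 0], "twist": 0}, {"dp": [0.82, -0.56, 0], "twist": 0}, {"dp": [0.82, -0.56, 0], "twist": 0}, {"dp": [0.82, -0.56, 0], "twist": 0}, {"dp": [0.82, -0.56, 0], "twist": 0}, {"dp": [0.82, -0.56, 0], "twist": 0}, {"dp": [0.82, -0.56, 0], "twist": 0}, {"dp": [0.82, -0.56, 0], "twist": 0}, {"dp": [0.82, -0.56, 0], "twist": 0}, {"dp": [0, 0, 0], "twist": 0}, {"dp": [0, 0, 0], "twist": 0}, {"dp": [0, 0, 0], "twist": 0}]'

```text
clock: 3.42
position: [517.0, -200.7, 256.1]
orientation: [3.141, 0.001, 0.227]
ft_force: [-0.2, -0.2, 0.2]
grip_width: 1.0
finger_force: 0.0
```

```bash
python3 look.py w2 test_rack
```

```text
3.4167 [ 516.97473351 -200.65851601  256.11456149] [3.14138863e+00 9.23040544e-04 2.26906886e-01] 1.0004409934698342
test_rack 0.86 [330. 206.] 13535 [ 517. -215.    7.] top 27.6 [ 511.9 -207. ] ((56.396209716796875, 227.96395874023438), 54.293434143066406)
```

View pics/w2.png

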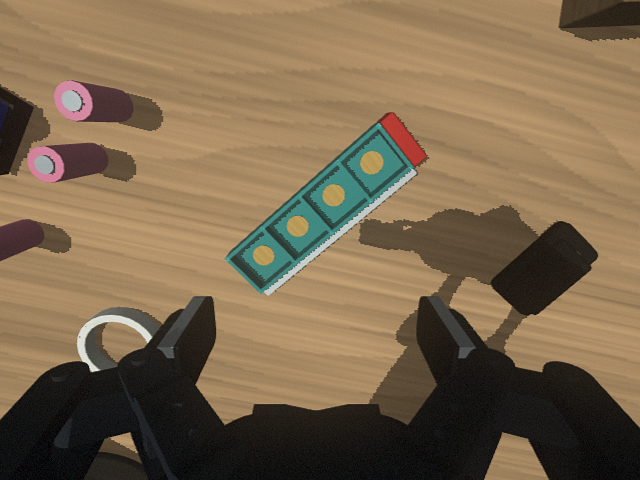

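The wrist view shows the empty teal rack, with bay discs at (372, 162), (333, 195), (297, 226), (263, 255) and the red block upper right at (405, 137). Next I'll check the disc positions and move over the charging rack.

```bash
python3 - <<'E'
import numpy as np,cv2
d=np.load('w2.npz');w=d['w'];h=cv2.cvtColor(d['img'],cv2.COLOR_BGR2HSV)
for u,v in[(372,162),(333,195),(297,226),(263,255)]:
    m=np.zeros((480,640),bool);m[v-16:v+17,u-16:u+17]=1
    m&=(h[...,0]<32)&(h[...,0]>12)
    print(m.sum(),np.nanmean(w[m],0).round(1),np.nanmedian(w[m],0).round(1))
E
```

```text
416 [ 568.8 -248.     6.7] [ 568.7 -248.     6.6]
376 [ 526.5 -217.6    6.6] [ 526.5 -217.6    6.6]
355 [ 484.4 -187.3    6.6] [ 484.3 -187.4    6.6]
324 [ 442.2 -157.1    6.6] [ 442.1 -157.2    6.6]
```

>>> send_rows --rows '[{"dp": [0.3, -0.9, 0], "twist": 0}, {"dp": [0.3, -0.9, 0], "twist": 0}, {"dp": [0.3, -0.9, 0], "twist": 0}, {"dp": [0.3, -0.9, 0], "twist": 0}, {"dp": [0.3, -0.9, 0], "twist": 0}, {"dp": [0.3, -0.9, 0], "twist": 0}, {"dp": [0.3, -0.9, 0], "twist": 0}, {"dp": [0.3, -0.9, 0], "twist": 0}, {"dp": [0.3, -0.9, 0], "twist": 0}, {"dp": [0.3, -0.9, 0], "twist": 0}, {"dp": [0.3, -0.9, 0], "twist": 0}, {"dp": [0, 0, 0], "twist": 0}, {"dp": [0, 0, 0], "twist": 0}, {"dp": [0, 0, 0], "twist": 0}]'

```text
clock: 4.68
position: [557.2, 213.3, 256.0]
orientation: [3.141, 0.001, 0.225]
ft_force: [0.2, -0.4, 0.4]
grip_width: 1.0
finger_force: 0.0
```

```bash
python3 look.py w3 charge_rack cell_blue cell_green cell_yellow cell_white tag_blue tag_green tag_yellow tag_white
```

```text
4.6833 [557.17785282 213.26626811 256.0405406 ] [3.14069097e+00 8.71309069e-04 2.24743106e-01] 1.0004845360522068
charge_rack 0.71 [284. 190.] 8820 [559. 232.  18.] top 27.9 [548.4 219.3] ((226.8642578125, 75.16314697265625), 70.09996032714844)
charge_rack 0.39 [358. 272.] 415 [491. 149.  23.] top 25.0 [488.8 148. ] ((29.021427154541016, 21.496976852416992), 69.31615447998047)
cell_blue 0.72 [308. 340.] 1504 [418. 189.  59.] top 70.1 [408.  187.9] ((30.469398498535156, 31.701343536376953), 78.9327621459961)
cell_blue 0.7 [390. 252.] 1503 [535. 137.  73.] top 76.1 [529.9 132.1] ((30.535682678222656, 30.79461669921875), 2.738755941390991)
cell_blue 0.64 [376. 355.] 1545 [417. 109.  56.] top 69.9 [408.7 105.3] ((31.766353607177734, 30.80657196044922), 2.5390093326568604)
cell_yellow 0.97 [340. 229.] 1400 [550. 190.  73.] top 76.2 [545.1 187.5] ((31.304887771606445, 30.7282657623291), 4.694450378417969)
cell_white 0.97 [251. 166.] 1379 [584. 275.  73.] top 76.4 [581.9 277.9] ((30.481212615966797, 30.111692428588867), 7.914549350738525)
tag_blue 0.86 [359. 274.] 361 [492. 149.  24.] top 25.0 [491.  149.1] ((25.428640365600586, 18.194259643554688), 69.31615447998047)
tag_green 0.62 [282. 223.] 399 [526. 247.  24.] top 24.9 [525.7 245.9] ((26.40512466430664, 18.055761337280273), 68.44163513183594)
tag_yellow 0.72 [317. 251.] 412 [509. 198.  23.] top 24.9 [507.1 197. ] ((27.98355484008789, 20.096155166625977), 70.82414245605469)
tag_white 0.98 [235. 197.] 460 [544. 295.  24.] top 25.0 [543.9 295.6] ((26.989152908325195, 18.042200088500977), 69.82218933105469)
```

View pics/w3.png

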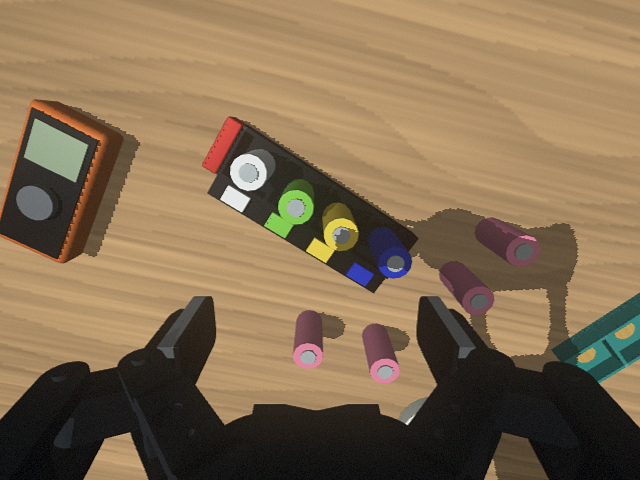

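The view confirms the order from red: white (249, 172), green (296, 207), yellow (341, 235), blue (395, 262), each with its matching tag. I'll refine the cell tops.

```bash
python3 - <<'E'
import numpy as np,cv2
d=np.load('w3.npz');w=d['w'];h=cv2.cvtColor(d['img'],cv2.COLOR_BGR2HSV)
z=np.nan_to_num(w[...,2]); m=((z>71.5)&(z<80)).astype(np.uint8)
n,l,s,c=cv2.connectedComponentsWithStats(m)
for i in range(1,n):
    if s[i,4]<60: continue
    p=w[l==i];q=p[:,:2].astype(np.float32)
    print(c[i].round(),s[i,4],np.median(p,0).round(1),cv2.minEnclosingCircle(q),np.array(cv2.minAreaRect(q)[0]).round(1),'cap',p[p[:,2]>75.2].mean(0).round(1))
E
```

```text
[248. 172.] 1066 [581.8 278.1  73.8] ((581.2899780273438, 278.30389404296875), 15.871904373168945) [581.3 278.2] cap [581.1 278.4  76. ]
[295. 207.] 972 [561.2 232.4  73.9] ((560.4011840820312, 232.412109375), 16.00526237487793) [560.7 232.3] cap [560.5 232.6  75.9]
[340. 234.] 907 [545.5 187.6  74. ] ((544.8920288085938, 187.2301025390625), 15.92098617553711) [544.9 187.4] cap [545.2 186.9  75.9]
[394. 262.] 845 [530.3 132.4  73.9] ((529.5016479492188, 131.66690063476562), 16.00449562072754) [529.6 132. ] cap [529.6 131.7  75.9]
```

>>> send_rows --rows '[{"dp": [0.47, -0.72, 0], "twist": 0}, {"dp": [0.47, -0.72, 0], "twist": 0}, {"dp": [0, 0, 0.2], "twist": -0.95}, {"dp": [0, 0, 0.2], "twist": -0.95}, {"dp": [0, 0, 0.2], "twist": -0.95}, {"dp": [0, 0, 0.2], "twist": -0.95}, {"dp": [0, 0, 0.2], "twist": -0.95}, {"dp": [0, 0, 0.2], "twist": -0.95}, {"dp": [0, 0, 0.2], "twist": -0.95}, {"dp": [0, 0, 0.2], "twist": -0.95}, {"dp": [0, 0, 0.2], "twist": -0.95}, {"dp": [0, 0, 0.2], "twist": -0.95}, {"dp": [0, 0, 0], "twist": 0}, {"dp": [0, 0, 0], "twist": 0}]'

```text
clock: 6.35
position: [580.5, 279.2, 175.7]
orientation: [-3.14, 0.001, 1.218]
ft_force: [0.1, 0.2, -0.1]
grip_width: 1.002
finger_force: 0.0
```

>>> send_rows --rows '[{"dp": [-0.015, 0.024, 0.8], "twist": 0}, {"dp": [0, 0, 0.8], "twist": 0}, {"dp": [0, 0, 0.7], "twist": 0}, {"dp": [0, 0, 0.4], "twist": 0}, {"dp": [0, 0, 0.2], "twist": 0}, {"dp": [0, 0, 0.09], "twist": 0}, {"dp": [0, 0, 0], "twist": 0}, {"dp": [0, 0, 0], "twist": 0}, {"dp": [0, 0, 0], "twist": 0}]'

```text
clock: 7.1
position: [583.2, 279.1, 58.7]
orientation: [3.139, -0.002, 1.22]
ft_force: [-0.0, -0.3, -0.3]
grip_width: 0.998
finger_force: 0.0
```

>>> send_rows --gripper 20 --grip_force 40 --rows '[{"dp": [0, 0, 0], "twist": 0}, {"dp": [0, 0, 0], "twist": 0}, {"dp": [0, 0, 0], "twist": 0}, {"dp": [0, 0, 0], "twist": 0}, {"dp": [0, 0, 0], "twist": 0}, {"dp": [0, 0, 0], "twist": 0}, {"dp": [0, 0, 0], "twist": 0}, {"dp": [0, 0, 0], "twist": 0}]'

```text
clock: 7.77
position: [581.9, 278.6, 57.1]
orientation: [3.141, -0.0, 1.221]
ft_force: [0.2, -0.0, 3.0]
grip_width: 0.352
finger_force: 39.6
```

>>> send_rows --rows '[{"dp": [0, 0, -0.2], "twist": 0}, {"dp": [0, 0, -0.5], "twist": 0}, {"dp": [0, 0, -0.8], "twist": 0}, {"dp": [0, 0, -0.8], "twist": 0}, {"dp": [-0.4, 0, -0.4], "twist": 0}, {"dp": [-0.88, 0.04, 0], "twist": 0}, {"dp": [-0.88, 0.04, 0], "twist": 0}, {"dp": [-0.88, 0.04, 0], "twist": 0}, {"dp": [-0.88, 0.04, 0], "twist": 0}, {"dp": [-0.88, 0.04, 0], "twist": 0}, {"dp": [-0.88, 0.04, 0], "twist": 0}, {"dp": [-0.88, 0.04, 0], "twist": 0}, {"dp": [-0.88, 0.04, 0], "twist": 0}, {"dp": [-0.88, 0.04, 0], "twist": 0}, {"dp": [-0.88, 0.04, 0], "twist": 0}, {"dp": [-0.88, 0.04, 0], "twist": 0}, {"dp": [-0.88, 0.04, 0], "twist": 0}, {"dp": [-0.4, 0, 0], "twist": 0}]'

```text
clock: 9.27
position: [442.2, -158.0, 164.7]
orientation: [-3.141, 0.002, 1.219]
ft_force: [-0.4, 0.1, -1.2]
grip_width: 0.352
finger_force: 39.8
```

>>> send_rows --rows '[{"dp": [0, 0, 0], "twist": -0.95}, {"dp": [0, 0, 0], "twist": -0.95}, {"dp": [0, 0, 0], "twist": -0.95}, {"dp": [0, 0, 0], "twist": -0.95}, {"dp": [0, 0, 0], "twist": -0.95}, {"dp": [0, 0, 0], "twist": -0.95}, {"dp": [0, 0, 0], "twist": -0.95}, {"dp": [0, 0, 0], "twist": -0.95}, {"dp": [0, 0, 0], "twist": -0.95}, {"dp": [0, 0, 0], "twist": -0.95}, {"dp": [0, 0, 0], "twist": -0.95}, {"dp": [0, 0, 0], "twist": -0.95}, {"dp": [0, 0, 0], "twist": -0.95}, {"dp": [0, 0, 0], "twist": 0}, {"dp": [0, 0, 0], "twist": 0}, {"dp": [0, 0, 0], "twist": 0}]'

```text
clock: 10.6
position: [443.5, -154.8, 164.5]
orientation: [-3.141, -0.0, 2.512]
ft_force: [0.2, -0.0, -0.6]
grip_width: 0.355
finger_force: 39.7
```

>>> send_rows --rows '[{"dp": [0, -0.065, 0.3], "twist": 0}, {"dp": [0, 0, 0.8], "twist": 0}, {"dp": [0, 0, 0.8], "twist": 0}, {"dp": [0, 0, 0.4], "twist": 0}, {"dp": [0, 0, 0.2], "twist": 0}, {"dp": [0, 0, 0.08], "twist": 0}, {"dp": [0, 0, 0], "twist": 0}, {"dp": [0, 0, 0], "twist": 0}, {"dp": [0, 0, 0], "twist": 0}]'

```text
clock: 11.35
position: [443.7, -157.7, 62.9]
orientation: [3.141, 0.003, 2.514]
ft_force: [-0.7, 0.5, -2.0]
grip_width: 0.351
finger_force: 39.8
```

```bash
python3 - <<'E'
from h import *
for i in range(3):
    c=env.camera('side');s=env.get_state();print(s['position'].round(2),s['ft_force'].round(2))
cv2.imwrite('pics/s1.png',cv2.resize(c['image'][110:260,220:420],None,fx=3,fy=3))
E
```

```text
[ 443.62 -157.63   62.86] [ 0.89  0.2  -1.09]
[ 443.44 -157.54   62.75] [ 0.21  0.01 -0.87]
[ 443.22 -157.46   62.58] [-0.36 -1.19 -1.37]
```

View pics/s1.png

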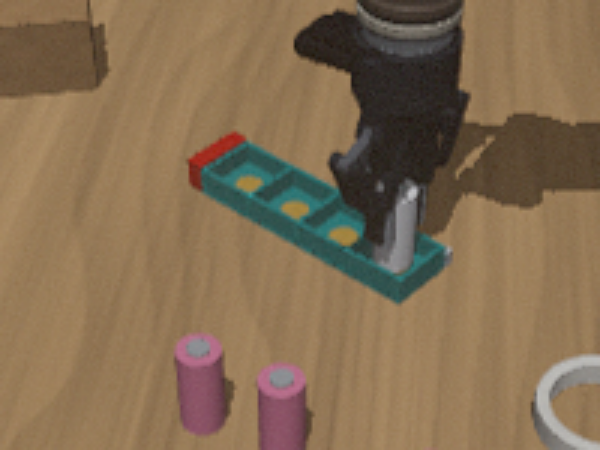

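The side crop shows the white cell upright in the end bay farthest from red, at about (400, 240). It still has about 5 mm to go, so I'll lower slowly.

>>> send_rows --rows '[{"dp": [0, 0, 0.03], "twist": 0}, {"dp": [0, 0, 0.03], "twist": 0}, {"dp": [0, 0, 0.03], "twist": 0}, {"dp": [0, 0, 0.01], "twist": 0}, {"dp": [0, 0, 0], "twist": 0}, {"dp": [0, 0, 0], "twist": 0}, {"dp": [0, 0, 0], "twist": 0}, {"dp": [0, 0, 0], "twist": 0}]'

```text
clock: 12.17
position: [442.3, -157.0, 57.5]
orientation: [-3.142, -0.0, 2.514]
ft_force: [-0.7, 0.6, -2.0]
grip_width: 0.354
finger_force: 39.8
```

>>> send_rows --rows '[{"dp": [0, 0, 0.015], "twist": 0}, {"dp": [0, 0, 0], "twist": 0}, {"dp": [0, 0, 0], "twist": 0}, {"dp": [0, 0, 0], "twist": 0}]'

```text
clock: 12.5
position: [442.4, -157.1, 57.1]
orientation: [3.142, 0.0, 2.514]
ft_force: [-0.4, -0.7, 1.1]
grip_width: 0.352
finger_force: 40.2
```

>>> send_rows --rows '[{"dp": [0, 0, 0.015], "twist": 0}, {"dp": [0, 0, 0], "twist": 0}, {"dp": [0, 0, 0], "twist": 0}, {"dp": [0, 0, 0], "twist": 0}]'

```text
clock: 12.83
position: [442.5, -157.2, 57.1]
orientation: [-3.142, 0.0, 2.514]
ft_force: [-2.7, 0.8, 6.6]
grip_width: 0.357
finger_force: 40.8
```

Contact is clear, so I'll release, back straight up and twist back.

>>> send_rows --gripper 75 --rows '[{"dp": [0, 0, 0], "twist": 0}, {"dp": [0, 0, 0], "twist": 0}, {"dp": [0, 0, 0], "twist": 0}, {"dp": [0, 0, 0], "twist": 0}, {"dp": [0, 0, 0], "twist": 0}, {"dp": [0, 0, -0.2], "twist": 0}, {"dp": [0, 0, -0.6], "twist": 0}, {"dp": [0, 0, -0.8], "twist": 0}, {"dp": [0, 0, -0.8], "twist": 0}, {"dp": [0, 0, -0.3], "twist": 0}, {"dp": [0, 0, 0], "twist": 0}, {"dp": [0, 0, 0], "twist": 0}, {"dp": [0, 0, 0], "twist": 0}]'

```text
clock: 13.92
position: [441.3, -156.6, 163.3]
orientation: [-3.141, -0.002, 2.514]
ft_force: [-0.5, 0.4, -0.7]
grip_width: 0.876
finger_force: 0.0
```

```bash
python3 look.py w4; python3 - <<'E'
import numpy as np,cv2
d=np.load('w4.npz');w=d['w'];z=np.nan_to_num(w[...,2]); m=((z>71.5)&(z<80)&(w[...,1]<-60)).astype(np.uint8)
n,l,s,c=cv2.connectedComponentsWithStats(m)
for i in range(1,n):
    if s[i,4]>60: p=w[l==i]; print(c[i],s[i,4],cv2.minEnclosingCircle(p[:,:2].astype(np.float32)),np.percentile(p[:,2],[50,97]))
E
```

```text
13.9167 [ 441.28818927 -156.57889789  163.30735366] [-3.14117368e+00 -2.06434467e-03  2.51394494e+00] 0.8760967143673948
[315.94426049 253.09713024] 1812 ((441.7685852050781, -157.60496520996094), 15.957862854003906) [73.8125177  76.32372519]
```

White stands in the centre of its bay with its top at 76 mm. Next is green.

>>> send_rows --rows '[{"dp": [0.3, 0.875, 0], "twist": 0}, {"dp": [0.3, 0.875, 0], "twist": 0}, {"dp": [0.3, 0.875, 0], "twist": 0}, {"dp": [0.3, 0.875, 0], "twist": 0}, {"dp": [0.3, 0.875, 0], "twist": 0}, {"dp": [0.3, 0.875, 0], "twist": 0}, {"dp": [0.3, 0.875, 0], "twist": 0}, {"dp": [0.3, 0.875, 0], "twist": 0}, {"dp": [0.3, 0.875, 0], "twist": 0}, {"dp": [0.3, 0.875, 0], "twist": 0}, {"dp": [0.32, 0.87, 0], "twist": 0}, {"dp": [0, 0, 0], "twist": 0.95}, {"dp": [0, 0, 0], "twist": 0.95}, {"dp": [0, 0, 0], "twist": 0.95}, {"dp": [0, 0, 0], "twist": 0.95}, {"dp": [0, 0, 0], "twist": 0.95}, {"dp": [0, 0, 0], "twist": 0.95}, {"dp": [0, 0, 0], "twist": 0.95}, {"dp": [0, 0, 0], "twist": 0.95}]'

```text
clock: 15.55
position: [559.3, 231.9, 161.6]
orientation: [-3.137, 0.001, 1.713]
ft_force: [-0.9, -0.4, -0.1]
grip_width: 0.878
finger_force: 0.0
```

>>> send_rows --rows '[{"dp": [0, 0, 0], "twist": 0.95}, {"dp": [0, 0, 0], "twist": 0.95}, {"dp": [0, 0, 0], "twist": 0.95}, {"dp": [0, 0, 0], "twist": 0.95}, {"dp": [0, 0, 0], "twist": 0.95}, {"dp": [0, 0, 0], "twist": 0}, {"dp": [0, 0, 0], "twist": 0}, {"dp": [0, 0, 0], "twist": 0}, {"dp": [0, 0, 0], "twist": 0}]'

```text
clock: 16.3
position: [560.4, 232.3, 163.5]
orientation: [-3.141, 0.001, 1.222]
ft_force: [0.7, 0.2, 0.6]
grip_width: 0.879
finger_force: 0.0
```

>>> send_rows --rows '[{"dp": [0, 0, 0.4], "twist": 0}, {"dp": [0, 0, 0.8], "twist": 0}, {"dp": [0, 0, 0.8], "twist": 0}, {"dp": [0, 0, 0.4], "twist": 0}, {"dp": [0, 0, 0.2], "twist": 0}, {"dp": [0, 0, 0.06], "twist": 0}, {"dp": [0, 0, 0], "twist": 0}, {"dp": [0, 0, 0], "twist": 0}, {"dp": [0, 0, 0], "twist": 0}, {"dp": [0, 0, 0], "twist": 0}, {"dp": [0, 0, 0], "twist": 0}]'

```text
clock: 17.22
position: [561.7, 232.7, 59.2]
orientation: [3.14, -0.001, 1.221]
ft_force: [-0.7, -0.0, -0.8]
grip_width: 0.877
finger_force: 0.0
```

>>> send_rows --gripper 20 --rows '[{"dp": [0, 0, 0], "twist": 0}, {"dp": [0, 0, 0], "twist": 0}, {"dp": [0, 0, 0], "twist": 0}, {"dp": [0, 0, 0], "twist": 0}, {"dp": [0, 0, 0], "twist": 0}, {"dp": [0, 0, 0], "twist": 0}, {"dp": [0, 0, 0], "twist": 0}]'

```text
clock: 17.8
position: [561.0, 232.5, 58.1]
orientation: [3.141, -0.0, 1.221]
ft_force: [-0.1, 0.1, 2.3]
grip_width: 0.353
finger_force: 39.6
```

>>> send_rows --rows '[{"dp": [0, 0, -0.2], "twist": 0}, {"dp": [0, 0, -0.5], "twist": 0}, {"dp": [0, 0, -0.8], "twist": 0}, {"dp": [0, 0, -0.8], "twist": 0}, {"dp": [-0.4, 0, -0.4], "twist": 0}, {"dp": [-0.87, 0.15, 0], "twist": 0}, {"dp": [-0.87, 0.15, 0], "twist": 0}, {"dp": [-0.87, 0.15, 0], "twist": 0}, {"dp": [-0.87, 0.15, 0], "twist": 0}, {"dp": [-0.87, 0.15, 0], "twist": 0}, {"dp": [-0.87, 0.15, 0], "twist": 0}, {"dp": [-0.87, 0.15, 0], "twist": 0}, {"dp": [-0.87, 0.15, 0], "twist": 0}, {"dp": [-0.87, 0.15, 0], "twist": 0}, {"dp": [-0.87, 0.15, 0], "twist": 0}, {"dp": [-0.87, 0.15, 0], "twist": 0}, {"dp": [-0.54, 0.15, 0], "twist": 0}]'

```text
clock: 19.22
position: [482.7, -189.8, 165.9]
orientation: [-3.141, 0.001, 1.219]
ft_force: [0.7, 0.3, -1.9]
grip_width: 0.355
finger_force: 39.8
```

>>> send_rows --rows '[{"dp": [0, 0, 0], "twist": -0.95}, {"dp": [0, 0, 0], "twist": -0.95}, {"dp": [0, 0, 0], "twist": -0.95}, {"dp": [0, 0, 0], "twist": -0.95}, {"dp": [0, 0, 0], "twist": -0.95}, {"dp": [0, 0, 0], "twist": -0.95}, {"dp": [0, 0, 0], "twist": -0.95}, {"dp": [0, 0, 0], "twist": -0.95}, {"dp": [0, 0, 0], "twist": -0.95}, {"dp": [0, 0, 0], "twist": -0.95}, {"dp": [0, 0, 0], "twist": -0.95}, {"dp": [0, 0, 0], "twist": -0.95}, {"dp": [0, 0, 0], "twist": -0.95}, {"dp": [0, 0, 0], "twist": 0}, {"dp": [0, 0, 0], "twist": 0}, {"dp": [0, 0, 0], "twist": 0}, {"dp": [0, 0, 0], "twist": 0}]'

```text
clock: 20.63
position: [484.1, -187.1, 165.8]
orientation: [-3.142, -0.0, 2.512]
ft_force: [-0.2, -0.4, -1.8]
grip_width: 0.355
finger_force: 39.6
```

>>> send_rows --rows '[{"dp": [0, 0, 0.3], "twist": 0}, {"dp": [0, 0, 0.8], "twist": 0}, {"dp": [0, 0, 0.8], "twist": 0}, {"dp": [0, 0, 0.4], "twist": 0}, {"dp": [0, 0, 0.2], "twist": 0}, {"dp": [0, 0, 0.1], "twist": 0}, {"dp": [0, 0, 0.03], "twist": 0}, {"dp": [0, 0, 0.03], "twist": 0}, {"dp": [0, 0, 0.01], "twist": 0}, {"dp": [0, 0, 0], "twist": 0}, {"dp": [0, 0, 0], "twist": 0}, {"dp": [0, 0, 0], "twist": 0}, {"dp": [0, 0, 0], "twist": 0}, {"dp": [0, 0, 0], "twist": 0}, {"dp": [0, 0, 0], "twist": 0}]'

```text
clock: 21.88
position: [484.3, -187.2, 59.2]
orientation: [3.142, 0.0, 2.514]
ft_force: [-0.0, -0.0, -1.8]
grip_width: 0.355
finger_force: 39.8
```

>>> send_rows --rows '[{"dp": [0, 0, 0.015], "twist": 0}, {"dp": [0, 0, 0], "twist": 0}, {"dp": [0, 0, 0], "twist": 0}, {"dp": [0, 0, 0], "twist": 0}]'

```text
clock: 22.22
position: [484.1, -187.2, 58.4]
orientation: [-3.142, -0.0, 2.514]
ft_force: [-0.1, 0.3, -0.9]
grip_width: 0.349
finger_force: 39.8
```

>>> send_rows --rows '[{"dp": [0, 0, 0.015], "twist": 0}, {"dp": [0, 0, 0], "twist": 0}, {"dp": [0, 0, 0], "twist": 0}, {"dp": [0, 0, 0], "twist": 0}]'

```text
clock: 22.55
position: [484.3, -187.2, 58.1]
orientation: [3.142, 0.0, 2.514]
ft_force: [-0.9, 0.5, 0.8]
grip_width: 0.355
finger_force: 40.2
```

>>> send_rows --rows '[{"dp": [0, 0, 0.01], "twist": 0}, {"dp": [0, 0, 0], "twist": 0}, {"dp": [0, 0, 0], "twist": 0}, {"dp": [0, 0, 0], "twist": 0}]'

```text
clock: 22.88
position: [484.3, -187.3, 58.1]
orientation: [-3.142, -0.0, 2.514]
ft_force: [-2.0, 0.2, 5.3]
grip_width: 0.357
finger_force: 40.3
```

>>> send_rows --gripper 75 --rows '[{"dp": [0, 0, 0], "twist": 0}, {"dp": [0, 0, 0], "twist": 0}, {"dp": [0, 0, 0], "twist": 0}, {"dp": [0, 0, 0], "twist": 0}, {"dp": [0, 0, 0], "twist": 0}, {"dp": [0, 0, -0.2], "twist": 0}, {"dp": [0, 0, -0.6], "twist": 0}, {"dp": [0, 0, -0.8], "twist": 0}, {"dp": [0, 0, -0.8], "twist": 0}, {"dp": [0, 0, -0.25], "twist": 0}]'

```text
clock: 23.72
position: [487.2, -188.6, 168.9]
orientation: [3.14, 0.009, 2.514]
ft_force: [1.5, -0.6, 0.9]
grip_width: 0.872
finger_force: 0.0
```

>>> send_rows --rows '[{"dp": [0.4, 0.77, 0], "twist": 0}, {"dp": [0.39, 0.77, 0], "twist": 0}, {"dp": [0.39, 0.77, 0], "twist": 0}, {"dp": [0.39, 0.77, 0], "twist": 0}, {"dp": [0.39, 0.77, 0], "twist": 0}, {"dp": [0.39, 0.77, 0], "twist": 0}, {"dp": [0.39, 0.77, 0], "twist": 0}, {"dp": [0.39, 0.77, 0], "twist": 0}, {"dp": [0.39, 0.77, 0], "twist": 0}, {"dp": [0.39, 0.77, 0], "twist": 0}, {"dp": [0.36, 0.765, 0], "twist": 0}, {"dp": [0, 0, 0], "twist": 0.95}, {"dp": [0, 0, 0], "twist": 0.95}, {"dp": [0, 0, 0], "twist": 0.95}, {"dp": [0, 0, 0], "twist": 0.95}, {"dp": [0, 0, 0], "twist": 0.95}, {"dp": [0, 0, 0], "twist": 0.95}, {"dp": [0, 0, 0], "twist": 0.95}, {"dp": [0, 0, 0], "twist": 0.95}]'

```text
clock: 25.3
position: [544.5, 187.1, 163.3]
orientation: [-3.141, 0.0, 1.713]
ft_force: [0.4, -0.4, -0.5]
grip_width: 0.88
finger_force: 0.0
```

>>> send_rows --rows '[{"dp": [0, 0, 0], "twist": 0.95}, {"dp": [0, 0, 0], "twist": 0.95}, {"dp": [0, 0, 0], "twist": 0.95}, {"dp": [0, 0, 0], "twist": 0.95}, {"dp": [0, 0, 0], "twist": 0.95}, {"dp": [0, 0, 0], "twist": 0}, {"dp": [0, 0, 0], "twist": 0}, {"dp": [0, 0, 0], "twist": 0}, {"dp": [0, 0, 0], "twist": 0}]'

```text
clock: 26.05
position: [544.7, 187.1, 163.4]
orientation: [-3.141, 0.0, 1.222]
ft_force: [0.1, 0.3, 0.8]
grip_width: 0.878
finger_force: 0.0
```

```bash
python3 look.py w5; cat > tops.py <<'E'
import numpy as np,cv2,sys
d=np.load(sys.argv[1]);w=d['w'];z=np.nan_to_num(w[...,2]); m=((z>71.5)&(z<80)).astype(np.uint8)
n,l,s,c=cv2.connectedComponentsWithStats(m)
for i in range(1,n):
    if s[i,4]>60: p=w[l==i]; print(c[i].round(),s[i,4],np.round(cv2.minEnclosingCircle(p[:,:2].astype(np.float32))[0],1),np.percentile(p[:,2],[50,97]).round(1))
E
python3 tops.py w5.npz
```

```text
26.05 [544.70152018 187.13358503 163.4180488 ] [-3.14142702e+00  1.06802025e-04  1.22204139e+00] 0.8776490377680596
[316. 250.] 1815 [544.5 187.3] [73.9 76.4]
[323. 329.] 1486 [529.3 131.9] [73.9 76.2]
```

Aligned over yellow, so I'll descend and grip.

>>> send_rows --rows '[{"dp": [0, 0, 0.4], "twist": 0}, {"dp": [0, 0, 0.8], "twist": 0}, {"dp": [0, 0, 0.8], "twist": 0}, {"dp": [0, 0, 0.4], "twist": 0}, {"dp": [0, 0, 0.2], "twist": 0}, {"dp": [0, 0, 0.06], "twist": 0}, {"dp": [0, 0, 0], "twist": 0}, {"dp": [0, 0, 0], "twist": 0}, {"dp": [0, 0, 0], "twist": 0}, {"dp": [0, 0, 0], "twist": 0}, {"dp": [0, 0, 0], "twist": 0}]'

```text
clock: 27.02
position: [545.7, 187.4, 58.3]
orientation: [3.14, -0.001, 1.221]
ft_force: [-0.9, 0.4, -0.2]
grip_width: 0.879
finger_force: 0.0
```

>>> send_rows --gripper 20 --rows '[{"dp": [0, 0, 0], "twist": 0}, {"dp": [0, 0, 0], "twist": 0}, {"dp": [0, 0, 0], "twist": 0}, {"dp": [0, 0, 0], "twist": 0}, {"dp": [0, 0, 0], "twist": 0}, {"dp": [0, 0, 0], "twist": 0}, {"dp": [0, 0, 0], "twist": 0}]'

```text
clock: 27.6
position: [545.0, 187.2, 57.3]
orientation: [3.141, -0.0, 1.221]
ft_force: [-0.6, -0.5, 1.3]
grip_width: 0.354
finger_force: 39.5
```

>>> send_rows --rows '[{"dp": [0, 0, -0.2], "twist": 0}, {"dp": [0, 0, -0.5], "twist": 0}, {"dp": [0, 0, -0.8], "twist": 0}, {"dp": [0, 0, -0.8], "twist": 0}, {"dp": [-0.4, 0, -0.4], "twist": 0}, {"dp": [-0.86, 0.28, 0], "twist": 0}, {"dp": [-0.86, 0.28, 0], "twist": 0}, {"dp": [-0.86, 0.28, 0], "twist": 0}, {"dp": [-0.86, 0.28, 0], "twist": 0}, {"dp": [-0.86, 0.28, 0], "twist": 0}, {"dp": [-0.86, 0.28, 0], "twist": 0}, {"dp": [-0.86, 0.28, 0], "twist": 0}, {"dp": [-0.86, 0.28, 0], "twist": 0}, {"dp": [-0.86, 0.28, 0], "twist": 0}, {"dp": [-0.86, 0.28, 0], "twist": 0}, {"dp": [-0.66, 0.23, 0], "twist": 0}]'

```text
clock: 28.93
position: [525.2, -219.9, 165.0]
orientation: [-3.141, 0.001, 1.22]
ft_force: [0.6, -0.4, -1.8]
grip_width: 0.351
finger_force: 40.0
```

>>> send_rows --rows '[{"dp": [0, 0, 0], "twist": -0.95}, {"dp": [0, 0, 0], "twist": -0.95}, {"dp": [0, 0, 0], "twist": -0.95}, {"dp": [0, 0, 0], "twist": -0.95}, {"dp": [0, 0, 0], "twist": -0.95}, {"dp": [0, 0, 0], "twist": -0.95}, {"dp": [0, 0, 0], "twist": -0.95}, {"dp": [0, 0, 0], "twist": -0.95}, {"dp": [0, 0, 0], "twist": -0.95}, {"dp": [0, 0, 0], "twist": -0.95}, {"dp": [0, 0, 0], "twist": -0.95}, {"dp": [0, 0, 0], "twist": -0.95}, {"dp": [0, 0, 0], "twist": -0.95}, {"dp": [0, 0, 0], "twist": 0}, {"dp": [0, 0, 0], "twist": 0}, {"dp": [0, 0, 0], "twist": 0}, {"dp": [0, 0, 0], "twist": 0}]'

```text
clock: 30.35
position: [525.9, -217.3, 165.0]
orientation: [-3.142, -0.0, 2.512]
ft_force: [0.3, 0.1, -1.1]
grip_width: 0.351
finger_force: 39.9
```

>>> send_rows --rows '[{"dp": [0, 0, 0.3], "twist": 0}, {"dp": [0, 0, 0.8], "twist": 0}, {"dp": [0, 0, 0.8], "twist": 0}, {"dp": [0, 0, 0.4], "twist": 0}, {"dp": [0, 0, 0.2], "twist": 0}, {"dp": [0, 0, 0.1], "twist": 0}, {"dp": [0, 0, 0.03], "twist": 0}, {"dp": [0, 0, 0.03], "twist": 0}, {"dp": [0, 0, 0.015], "twist": 0}, {"dp": [0, 0, 0], "twist": 0}, {"dp": [0, 0, 0], "twist": 0}, {"dp": [0, 0, 0], "twist": 0}, {"dp": [0, 0, 0], "twist": 0}, {"dp": [0, 0, 0], "twist": 0}, {"dp": [0, 0, 0], "twist": 0}]'

```text
clock: 31.6
position: [526.2, -217.4, 58.2]
orientation: [3.142, 0.0, 2.514]
ft_force: [0.4, 0.1, -1.9]
grip_width: 0.349
finger_force: 39.9
```

>>> send_rows --rows '[{"dp": [0, 0, 0.015], "twist": 0}, {"dp": [0, 0, 0], "twist": 0}, {"dp": [0, 0, 0], "twist": 0}, {"dp": [0, 0, 0], "twist": 0}]'

```text
clock: 31.93
position: [526.0, -217.3, 57.4]
orientation: [-3.142, -0.0, 2.514]
ft_force: [-0.4, 0.4, -1.8]
grip_width: 0.347
finger_force: 39.9
```

>>> send_rows --rows '[{"dp": [0, 0, 0.015], "twist": 0}, {"dp": [0, 0, 0], "twist": 0}, {"dp": [0, 0, 0], "twist": 0}, {"dp": [0, 0, 0], "twist": 0}]'

```text
clock: 32.27
position: [526.2, -217.4, 57.3]
orientation: [3.142, 0.0, 2.514]
ft_force: [-0.7, 1.1, 3.3]
grip_width: 0.354
finger_force: 40.4
```

>>> send_rows --gripper 75 --rows '[{"dp": [0, 0, 0], "twist": 0}, {"dp": [0, 0, 0], "twist": 0}, {"dp": [0, 0, 0], "twist": 0}, {"dp": [0, 0, 0], "twist": 0}, {"dp": [0, 0, 0], "twist": 0}, {"dp": [0, 0, -0.2], "twist": 0}, {"dp": [0, 0, -0.6], "twist": 0}, {"dp": [0, 0, -0.8], "twist": 0}, {"dp": [0, 0, -0.8], "twist": 0}, {"dp": [0, 0, -0.25], "twist": 0}]'

```text
clock: 33.1
position: [529.2, -218.9, 168.6]
orientation: [3.14, 0.009, 2.514]
ft_force: [0.8, -0.7, 0.8]
grip_width: 0.877
finger_force: 0.0
```

>>> send_rows --rows '[{"dp": [0.506, 0.712, 0], "twist": 0}, {"dp": [0.506, 0.712, 0], "twist": 0}, {"dp": [0.506, 0.712, 0], "twist": 0}, {"dp": [0.506, 0.712, 0], "twist": 0}, {"dp": [0.506, 0.712, 0], "twist": 0}, {"dp": [0.506, 0.712, 0], "twist": 0}, {"dp": [0.506, 0.712, 0], "twist": 0}, {"dp": [0.506, 0.712, 0], "twist": 0}, {"dp": [0.506, 0.712, 0], "twist": 0}, {"dp": [0.506, 0.712, 0], "twist": 0}, {"dp": [0, 0, 0], "twist": 0.95}, {"dp": [0, 0, 0], "twist": 0.95}, {"dp": [0, 0, 0], "twist": 0.95}, {"dp": [0, 0, 0], "twist": 0.95}, {"dp": [0, 0, 0], "twist": 0.95}, {"dp": [0, 0, 0], "twist": 0.95}, {"dp": [0, 0, 0], "twist": 0.95}, {"dp": [0, 0, 0], "twist": 0.95}]'

```text
clock: 34.6
position: [529.2, 132.0, 162.8]
orientation: [-3.141, -0.0, 1.713]
ft_force: [-0.2, 0.6, -0.1]
grip_width: 0.876
finger_force: 0.0
```

>>> send_rows --rows '[{"dp": [0, 0, 0], "twist": 0.95}, {"dp": [0, 0, 0], "twist": 0.95}, {"dp": [0, 0, 0], "twist": 0.95}, {"dp": [0, 0, 0], "twist": 0.95}, {"dp": [0, 0, 0], "twist": 0.95}, {"dp": [0, 0, 0], "twist": 0}, {"dp": [0, 0, 0], "twist": 0}, {"dp": [0, 0, 0], "twist": 0}, {"dp": [0, 0, 0], "twist": 0}]'

```text
clock: 35.35
position: [529.4, 132.0, 162.9]
orientation: [-3.142, 0.0, 1.222]
ft_force: [0.5, 0.4, -0.5]
grip_width: 0.877
finger_force: 0.0
```

```bash
python3 look.py w6;python3 tops.py w6.npz
```

```text
35.35 [529.44683166 131.99727472 162.87121553] [-3.14152432e+00  4.23561267e-05  1.22204057e+00] 0.8767604181631166
[316. 251.] 1814 [529.2 131.7] [73.9 76.3]
```

>>> send_rows --rows '[{"dp": [0, 0, 0.4], "twist": 0}, {"dp": [0, 0, 0.8], "twist": 0}, {"dp": [0, 0, 0.8], "twist": 0}, {"dp": [0, 0, 0.4], "twist": 0}, {"dp": [0, 0, 0.2], "twist": 0}, {"dp": [0, 0, 0.05], "twist": 0}, {"dp": [0, 0, 0], "twist": 0}, {"dp": [0, 0, 0], "twist": 0}, {"dp": [0, 0, 0], "twist": 0}, {"dp": [0, 0, 0], "twist": 0}, {"dp": [0, 0, 0], "twist": 0}]'

```text
clock: 36.32
position: [530.4, 132.2, 58.1]
orientation: [3.14, -0.001, 1.221]
ft_force: [0.5, 0.0, -0.0]
grip_width: 0.879
finger_force: 0.0
```

>>> send_rows --gripper 20 --rows '[{"dp": [0, 0, 0], "twist": 0}, {"dp": [0, 0, 0], "twist": 0}, {"dp": [0, 0, 0], "twist": 0}, {"dp": [0, 0, 0], "twist": 0}, {"dp": [0, 0, 0], "twist": 0}, {"dp": [0, 0, 0], "twist": 0}, {"dp": [0, 0, 0], "twist": 0}]'

```text
clock: 36.9
position: [529.7, 132.0, 57.1]
orientation: [3.141, -0.0, 1.221]
ft_force: [-0.6, 0.3, 2.2]
grip_width: 0.355
finger_force: 39.5
```

>>> send_rows --rows '[{"dp": [0, 0, -0.2], "twist": 0}, {"dp": [0, 0, -0.5], "twist": 0}, {"dp": [0, 0, -0.8], "twist": 0}, {"dp": [0, 0, -0.8], "twist": 0}, {"dp": [-0.4, 0, -0.4], "twist": 0}, {"dp": [-0.82, 0.42, 0], "twist": 0}, {"dp": [-0.82, 0.42, 0], "twist": 0}, {"dp": [-0.82, 0.42, 0], "twist": 0}, {"dp": [-0.82, 0.42, 0], "twist": 0}, {"dp": [-0.82, 0.42, 0], "twist": 0}, {"dp": [-0.82, 0.42, 0], "twist": 0}, {"dp": [-0.82, 0.42, 0], "twist": 0}, {"dp": [-0.82, 0.42, 0], "twist": 0}, {"dp": [-0.82, 0.42, 0], "twist": 0}, {"dp": [-0.81, 0.39, 0], "twist": 0}]'

```text
clock: 38.15
position: [567.9, -249.7, 164.8]
orientation: [-3.141, -0.0, 1.22]
ft_force: [0.8, 0.9, -0.9]
grip_width: 0.351
finger_force: 39.9
```

>>> send_rows --rows '[{"dp": [0, 0, 0], "twist": -0.95}, {"dp": [0, 0, 0], "twist": -0.95}, {"dp": [0, 0, 0], "twist": -0.95}, {"dp": [0, 0, 0], "twist": -0.95}, {"dp": [0, 0, 0], "twist": -0.95}, {"dp": [0, 0, 0], "twist": -0.95}, {"dp": [0, 0, 0], "twist": -0.95}, {"dp": [0, 0, 0], "twist": -0.95}, {"dp": [0, 0, 0], "twist": -0.95}, {"dp": [0, 0, 0], "twist": -0.95}, {"dp": [0, 0, 0], "twist": -0.95}, {"dp": [0, 0, 0], "twist": -0.95}, {"dp": [0, 0, 0], "twist": -0.95}, {"dp": [0, 0, 0], "twist": 0}, {"dp": [0, 0, 0], "twist": 0}, {"dp": [0, 0, 0], "twist": 0}, {"dp": [0, 0, 0], "twist": 0}]'

```text
clock: 39.57
position: [568.2, -247.9, 164.8]
orientation: [-3.142, -0.0, 2.512]
ft_force: [0.1, 0.6, -1.1]
grip_width: 0.351
finger_force: 40.0
```

>>> send_rows --rows '[{"dp": [0, 0, 0.3], "twist": 0}, {"dp": [0, 0, 0.8], "twist": 0}, {"dp": [0, 0, 0.8], "twist": 0}, {"dp": [0, 0, 0.4], "twist": 0}, {"dp": [0, 0, 0.2], "twist": 0}, {"dp": [0, 0, 0.1], "twist": 0}, {"dp": [0, 0, 0.03], "twist": 0}, {"dp": [0, 0, 0.03], "twist": 0}, {"dp": [0, 0, 0.015], "twist": 0}, {"dp": [0, 0, 0], "twist": 0}, {"dp": [0, 0, 0], "twist": 0}, {"dp": [0, 0, 0], "twist": 0}, {"dp": [0, 0, 0], "twist": 0}, {"dp": [0, 0, 0], "twist": 0}, {"dp": [0, 0, 0], "twist": 0}]'

```text
clock: 40.82
position: [568.3, -248.0, 58.0]
orientation: [-3.142, 0.0, 2.514]
ft_force: [0.3, -0.3, -2.2]
grip_width: 0.354
finger_force: 40.0
```

>>> send_rows --rows '[{"dp": [0, 0, 0.015], "twist": 0}, {"dp": [0, 0, 0], "twist": 0}, {"dp": [0, 0, 0], "twist": 0}, {"dp": [0, 0, 0], "twist": 0}]'

```text
clock: 41.15
position: [568.3, -247.9, 57.2]
orientation: [-3.142, -0.0, 2.514]
ft_force: [0.6, -1.5, -2.0]
grip_width: 0.349
finger_force: 40.0
```

>>> send_rows --rows '[{"dp": [0, 0, 0.015], "twist": 0}, {"dp": [0, 0, 0], "twist": 0}, {"dp": [0, 0, 0], "twist": 0}, {"dp": [0, 0, 0], "twist": 0}]'

```text
clock: 41.48
position: [568.4, -248.0, 57.1]
orientation: [3.142, 0.0, 2.514]
ft_force: [-1.3, 1.5, 2.2]
grip_width: 0.355
finger_force: 40.4
```

Contact again. I'll release, lift and back off towards the base for a final look.

>>> send_rows --gripper 75 --rows '[{"dp": [0, 0, 0], "twist": 0}, {"dp": [0, 0, 0], "twist": 0}, {"dp": [0, 0, 0], "twist": 0}, {"dp": [0, 0, 0], "twist": 0}, {"dp": [0, 0, 0], "twist": 0}, {"dp": [0, 0, -0.2], "twist": 0}, {"dp": [0, 0, -0.6], "twist": 0}, {"dp": [0, 0, -0.8], "twist": 0}, {"dp": [0, 0, -0.8], "twist": 0}, {"dp": [0, 0, -0.8], "twist": 0}, {"dp": [0, 0, -0.8], "twist": 0}, {"dp": [0.8, 0, -0.5], "twist": 0}, {"dp": [0.8, 0, 0], "twist": 0}, {"dp": [0, 0, 0], "twist": 0}, {"dp": [0, 0, 0], "twist": 0}, {"dp": [0, 0, 0], "twist": 0}]'

```text
clock: 42.82
position: [516.9, -210.5, 237.3]
orientation: [3.141, 0.002, 2.514]
ft_force: [0.2, -0.5, 0.2]
grip_width: 0.874
finger_force: 0.0
```

```bash
python3 look.py w7;python3 tops.py w7.npz
```

```text
42.8167 [ 516.91157156 -210.54955147  237.28426588] [3.14141048e+00 1.72399864e-03 2.51408955e+00] 0.8744361092915801
[315. 105.] 1420 [ 442.2 -157.7] [73.9 76.5]
[315. 172.] 1194 [ 483.7 -187.7] [73.9 76.4]
[316. 233.] 1036 [ 525.4 -217.8] [73.8 76.5]
[316. 289.] 895 [ 567.7 -248.5] [73.9 76.4]
```

View pics/w7.png

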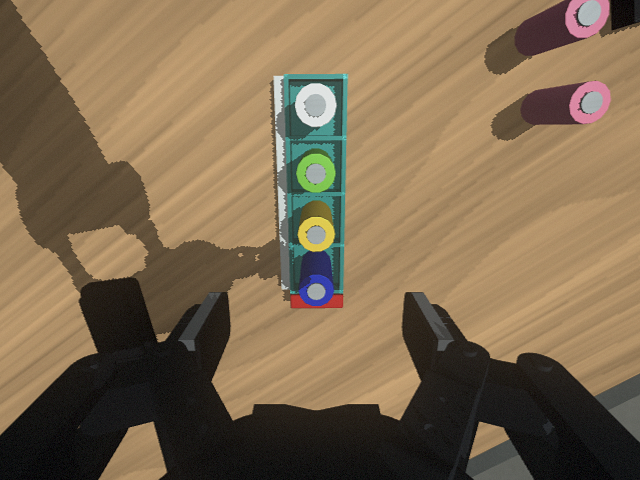

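The final view shows blue (316, 290) beside red, then yellow (316, 233), green (315, 172) and white (315, 105). All four are upright with their tops at 76 mm.

```bash
python3 -c "
from cell import env
print(env.job_done())"
```

```text
the job is handed in; nothing more can be done
None
```

All four cells stand upright on the floors of the test rack's bays in reverse order (blue next to red, then yellow, green, white), confirmed by a last camera look at about 43 s; the job is handed in.

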